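# Put the press dies back with their punches

### The arm

A 6-joint arm with a two-finger parallel gripper is mounted at the origin on the work surface. World frame = base frame: x ahead of the robot, y to its left, z up, the work surface at z = 0. Lengths are in m, angles in rad, forces in N, time in s.
With the tool pointing down it reaches from about 0.25 to 0.725 m from the base axis. Payload 9.7 kg.
Tool frame: the origin (TCP) lies at the very end of the fingers, on their centre line; the grasp point (between the pads) lies 19 mm behind it; z points along the fingers, y is the line along which they close (so a half turn about z gives the same grasp; the last joint's range is limited). The gripper opens to 85 mm and grips with 20 to 120 N. Pads are 22 mm wide; open, the fingers measure 114 mm over their backs; the gripper's body (76 mm by 85 mm) begins 54 mm behind the grasp point. The pads swing forward as they close: fully open they stand 13 mm farther back than shut.
Start: joints at [1.12, 0.087, 0.176, 1.66, 0, 1.571], TCP at [0.24, 0.495, 0.231] pointing down, gripper open.
Joint ranges: [-3.13, 3.13], [-0.85, 1.81], [-1.15, 1.24], [-2.2, 2.28], [-1.44, 1.52], [-3.14, 3.14]. Speed limits (rad/s): [2.22, 2.22, 2.57, 3.14, 3.14, 3.14].

### API

Orientations are given as a unit quaternion [w, x, y, z].
In Python, from workcell import robot gives the robot as it stands. The module is installed in compiled form; this text tells all that it offers.
- The arm moves only by the shell command python3 -m jog 'ROWS' [FORCE]. ROWS is JSON, a list of rows, each an object with "xyz": the shift along the world's x, y, z in mm, a list of three; "rot": the turn, a rotation vector about the world's x, y, z in degrees, a list of three; "claw": the finger opening in mm, from 0 to 85.4. A call has 1 to 10 rows; each row shifts and turns the commanded pose from where the row before left it; what a row does not reach is not made up. A row lasts 1/10 s, in which the tool goes at most 50 mm and 8.59 degrees, less where a joint would pass 70% of its speed; a pose out of reach is approached as far as the arm can. A call is refused whole if a number of a shift passes 50 or a number of a turn 8.59, either way. A call with a gripper value outside its range is refused whole. The fingers move at their own pace and stop on an object; FORCE is the grip in N (left out, the last holds). Time passes only in rows, so rows that do not move let the fingers close. It gives the time, the measured TCP pose, the force, the opening and the grip force at its end, in the units of the state.
- robot.state(): the state, without advancing time (a new reading comes with each control period).
- robot.read_camera(name): name is "side" or "top"; returns the picture (420x560x3 uint8, blue, green, red); there is no depth.
- robot.get_calibration(name): a dict with "intrinsics" (3x3 intrinsics, pixels), "distortion" ([k1, k2, p1, p2, k3] as OpenCV has them; the pictures are not rectified), "R" (3x3) and "t" (3): a world point X has camera coordinates R X + t. Camera axes: x right, y down, z forward; pixel columns grow to the right and rows downward; lengths in m; the calibration is good to about 2 mm. A picture is of the moment at which its call begins. get_calibration takes no time and is no camera call.
- robot.finish_job(): hands the job in; it is judged then, once.
The state is a dict: "time_s": time; "q": joint angles; "qd": joint speeds; "effort": joint torques, N m; "ee_pos": TCP position; "eef_rot": TCP orientation; "ft_force": force on the tool from outside, world axes, zero at the start; "ft_torque": the same for the moment, N m; "width": opening from 0.0 (shut) to 1.0 (fully open); "grip_force": force on a finger pad.
Only numpy, scipy, OpenCV 4.12 (cv2) and the standard library are available. Lean on these libraries where they do the work, as an engineer would, in place of code of your own. Each camera call takes 0.05 s, during which the arm holds its last target. There are 200 camera calls.

### The job

Put the four steel dies away after punching: each ring-shaped die goes flat into the recess of the wooden stand whose punch is the same size as the die's hole. One of them has been left in the wrong stand. Set the dies down without dropping them, as their edges chip, and leave the tin of slate hooks and the steel hole punch block where they are.

Things in the scene. Friction and masses are not known exactly. Their poses are not given: they have to be found in the camera images.
- die_10: loose dark steel punching die: a flat ring, outside diameter 56 mm, 26 mm thick, with a bore of 10 mm through its middle; about 450 g. Origin at the centre of its underside, z up along the bore. It starts lying flat, on the bench.
- die_19: loose dark steel punching die: a flat ring, outside diameter 56 mm, 26 mm thick, with a bore of 19 mm through its middle; about 410 g. Origin at the centre of its underside, z up along the bore. It starts lying flat, on the bench.
- die_28: loose dark steel punching die: a flat ring, outside diameter 56 mm, 26 mm thick, with a bore of 28 mm through its middle; about 350 g. Origin at the centre of its underside, z up along the bore. It starts lying flat, in the recess of a stand that is not its own (stand_19).
- die_38: loose dark steel punching die: a flat ring, outside diameter 56 mm, 26 mm thick, with a bore of 38 mm through its middle; about 250 g. Origin at the centre of its underside, z up along the bore. It starts lying flat, on the bench.
- stand_10: fixed wooden stand of the 10 mm set: block 130 x 84 x 16 mm with a round cork-lined recess for the die, 72 mm across, 5 mm deep, and the set's bright steel punch (10 mm diameter) fixed upright beside it, top 50 mm above the bench. Origin on the bench under the recess centre (recess floor 11 mm up, block top 16 mm), z up; punch axis 64 mm along +x; block from -41 to +89 mm in x, +-42 mm in y.
- stand_19: fixed wooden stand of the 19 mm set: block 130 x 84 x 16 mm with a round cork-lined recess for the die, 72 mm across, 5 mm deep, and the set's bright steel punch (19 mm diameter) fixed upright beside it, top 50 mm above the bench. Origin on the bench under the recess centre (recess floor 11 mm up, block top 16 mm), z up; punch axis 64 mm along +x; block from -41 to +89 mm in x, +-42 mm in y.
- stand_28: fixed wooden stand of the 28 mm set: block 130 x 84 x 16 mm with a round cork-lined recess for the die, 72 mm across, 5 mm deep, and the set's bright steel punch (28 mm diameter) fixed upright beside it, top 50 mm above the bench. Origin on the bench under the recess centre (recess floor 11 mm up, block top 16 mm), z up; punch axis 64 mm along +x; block from -41 to +89 mm in x, +-42 mm in y.
- stand_38: fixed wooden stand of the 38 mm set: block 130 x 84 x 16 mm with a round cork-lined recess for the die, 72 mm across, 5 mm deep, and the set's bright steel punch (38 mm diameter) fixed upright beside it, top 50 mm above the bench. Origin on the bench under the recess centre (recess floor 11 mm up, block top 16 mm), z up; punch axis 64 mm along +x; block from -41 to +89 mm in x, +-42 mm in y.
- hook_tin: loose round tin, 72 mm in diameter and 50 mm high, bent copper slate hooks standing in it up to 75 mm above the bench; 500 g. Origin at the centre of its underside. It stays where it is.
- punch_block: loose bright steel hole punch block, 70 (x) x 45 (y) x 28 mm, four small holes in a row on its top; 650 g. Origin at the centre of its underside. It stays where it is.

How it is judged:
By the outcome, as a careful person would: the job done as asked, in the order asked, and still so for the second after the job is handed in, with the robot touching nothing.
It also fails if it takes over 120 s, if anything falls off the work surface, if the arm or the gripper's body presses on something with over 40 N, if the wrist force passes 120 N, or if a joint passes its speed limit or range.

## Working session

There is one attempt and no reset: what is moved stays moved. The work goes in short steps, Python scripts to look and compute and a shell command to move; the robot and the scene stay as the last step left them, time stands still between calls to the robot, and variables do not carry over. Pictures are saved under pics/ and viewed, at most 14 in all, crops included, and the job is handed in when it is done.

```bash
mkdir -p pics
python3 - <<'E'
from workcell import robot
import cv2
for n in("top","side"):
    cv2.imwrite(f"pics/{n}0.png",robot.read_camera(n)); c=robot.get_calibration(n); print(n,c)
print(robot.state())
E
```

```text
top {'intrinsics': array([[469.27842895,   0.        , 281.40260721],
       [  0.        , 469.27842895, 208.84425654],
       [  0.        ,   0.        ,   1.        ]]), 'distortion': array([-0.09330682,  0.        ,  0.        ,  0.        ,  0.        ]), 'R': array([[-0.01936222, -0.99963209, -0.0189943 ],
       [-0.99277009,  0.02147326, -0.11809505],
       [ 0.11845947,  0.01657039, -0.99282062]]), 't': array([0.01817329, 0.51352956, 1.01154192])}
side {'intrinsics': array([[451.4520733 ,   0.        , 285.91189472],
       [  0.        , 451.4520733 , 214.55420223],
       [  0.        ,   0.        ,   1.        ]]), 'distortion': array([-0.1412441,  0.       ,  0.       ,  0.       ,  0.       ]), 'R': array([[ 0.99264048, -0.12101539, -0.00448946],
       [-0.0912729 , -0.72328131, -0.684495  ],
       [ 0.07958729,  0.67986721, -0.72900373]]), 't': array([-0.5068646 ,  0.06862008,  1.07751865])}
{'time_s': 0.1, 'q': array([1.12000569e+00, 8.74481394e-02, 1.75199518e-01, 1.65978686e+00,
       3.03001901e-05, 1.57084905e+00]), 'qd': array([-0.00166488, -0.00034095,  0.0033433 , -0.00121452,  0.0002776 ,
       -0.00021186]), 'effort': array([-1.43823895e-04, -5.21559584e+01,  4.65654731e+01,  1.60812942e-02,
       -2.37995266e-05, -1.12086536e-05]), 'ee_pos': array([0.23952686, 0.49487877, 0.23062317]), 'eef_rot': array([-1.53221292e-04,  2.23517361e-01,  9.74699751e-01, -6.00523101e-04]), 'ft_force': array([ 1.08777543, -0.71210422, -0.09146599]), 'ft_torque': array([0.00324635, 0.0108911 , 0.00373064]), 'grip_force': 0.0, 'width': 0.998198921282516}
```

View pics/top0.png

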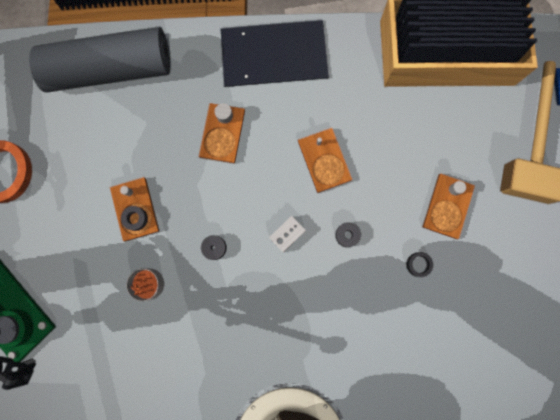

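View pics/side0.png

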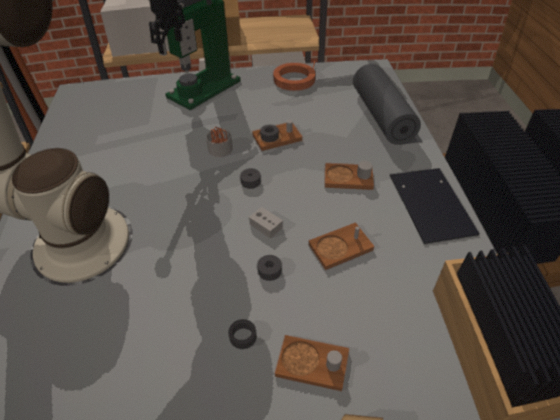

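Top view: stands at about (220,135), (325,160), (135,210 – holds a die) and (447,205). Loose dies at (214,247), (347,235) and (419,264), tin at (145,285), block at (287,233). Next: enlarged crops to read the punch sizes, and segmentation for the poses.

```bash
cat > h.py <<'E'
from workcell import robot
import cv2,numpy as np
def w(n,uv,z):
    c=robot.get_calibration(n);p=cv2.undistortPoints(np.float64(uv).reshape(-1,1,2),c["intrinsics"],c["distortion"]).reshape(-1,2)
    d=np.c_[p,np.ones(len(p))]@c["R"];o=-c["R"].T@c["t"];return (o+d*((z-o[2])/d[:,2])[:,None])[:,:2]
def pix(n,X):
    c=robot.get_calibration(n);return cv2.projectPoints(np.float64(X).reshape(-1,1,3),cv2.Rodrigues(c["R"])[0],c["t"],c["intrinsics"],c["distortion"])[0].reshape(-1,2)
E
python3 - <<'E'
from h import *
im=cv2.imread("pics/top0.png")
big=cv2.resize(im[90:310,100:500],None,fx=2,fy=2,interpolation=cv2.INTER_CUBIC);cv2.imwrite("pics/crop.png",big)
hsv=cv2.cvtColor(im,cv2.COLOR_BGR2HSV)
m=((hsv[...,0]<20)&(hsv[...,1]>130)&(hsv[...,2]>60)).astype(np.uint8)
for c in cv2.findContours(m,0,2)[0]:
    a=cv2.contourArea(c);x,y=c.reshape(-1,2).mean(0)
    if a>500 and 100<x<490 and 90<y<320:
        q=w("top",c.reshape(-1,2),.016)
        print("orange",a,(x,y),[np.round(v*1000,1) if i<2 else v for i,v in enumerate(cv2.minAreaRect(np.float32(q*1000)))] if 0 else cv2.minAreaRect(np.float32(q*1000)))
m=((im.max(2)<75)).astype(np.uint8)
for c in cv2.findContours(m,0,2)[0]:
    a=cv2.contourArea(c);x,y=c.reshape(-1,2).mean(0)
    if a>150 and 100<x<490 and 90<y<320: print("dark",a,cv2.fitEllipse(c),w("top",[cv2.fitEllipse(c)[0]],.026)*1000)
E
```

```text
orange 500.5 (np.float64(142.66666666666666), np.float64(286.2857142857143)) ((352.7900085449219, 318.4737854003906), (55.506370544433594, 59.836673736572266), 63.88700866699219)
orange 1927.0 (np.float64(133.8695652173913), np.float64(209.2173913043478)) ((523.0892944335938, 345.68243408203125), (129.1653289794922, 84.44073486328125), 15.17101001739502)
orange 1777.5 (np.float64(449.0625), np.float64(204.65625)) ((514.6266479492188, -371.2311706542969), (84.99964141845703, 129.71202087402344), 69.60759735107422)
orange 1921.5 (np.float64(324.42148760330576), np.float64(159.73553719008265)) ((626.3523559570312, -92.35714721679688), (128.9654998779297, 82.92560577392578), 19.007213592529297)
orange 1558.5 (np.float64(221.2), np.float64(130.4625)) ((696.4373779296875, 142.39007568359375), (82.97441101074219, 129.71119689941406), 79.19068908691406)
dark 457.5 ((419.17388916015625, 264.1980895996094), (23.64678192138672, 25.268287658691406), 89.01779174804688) [[ 384.68883626 -294.11275538]]
```

View pics/crop.png

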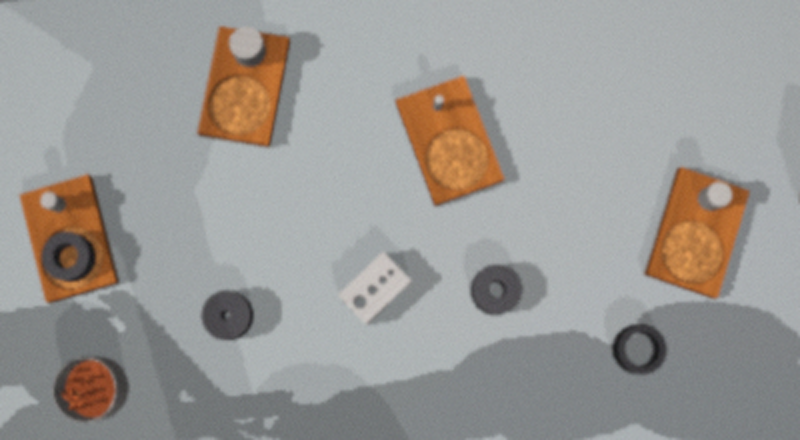

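```bash
cat >> h.py <<'E'
from scipy.optimize import minimize
th=np.linspace(0,2*np.pi,48,endpoint=False)
def hull(n,x,y,z0,h=26,r=28):
    P=np.vstack([np.c_[x+r*np.cos(th),y+r*np.sin(th),0*th+z] for z in(z0,z0+h)])/1000
    return cv2.convexHull(np.float32(pix(n,P)))
def fit(n,im,x,y,z0,thr):
    S=8;u,v=pix(n,[x/1000,y/1000,(z0+13)/1000])[0].astype(int);R=26
    g=im.max(2)[v-R:v+R,u-R:u+R];g=cv2.resize(g,None,fx=S,fy=S,interpolation=cv2.INTER_CUBIC)
    c=max([k for k in cv2.findContours((g<thr).astype(np.uint8),0,2)[0]],key=lambda k:cv2.contourArea(k)-30*np.linalg.norm(k.reshape(-1,2).mean(0)-R*S))
    m=cv2.drawContours(np.zeros_like(g),[cv2.convexHull(c)],-1,1,-1)
    def f(p):
        k=((hull(n,p[0],p[1],z0)-[u-R,v-R]+.5)*S).round().astype(int)
        a=cv2.fillPoly(np.zeros_like(g),[k],1);return 1-(a&m).sum()/(a|m).sum()
    r=minimize(f,[x,y],method="Nelder-Mead",options=dict(initial_simplex=[[x,y],[x+8,y],[x,y+8]],xatol=.1));return r.x.round(1),round(r.fun,3)
E
python3 - <<'E'
from h import *
T={"d10":((214,247),0),"d19":((347,235),0),"d38":((419.2,264.2),0),"d28":((134,217.5),11)}
for k,(p,z) in T.items():
    x,y=w("top",[p],(z+26)/1000)[0]*1000
    for n in("top","side"):
        im=cv2.imread(f"pics/{n}0.png")
        for t in(70,85,95): print(k,n,t,(round(x),round(y)),*fit(n,im,x,y,z,t))
# recess/rect check in side
im=cv2.imread("pics/side0.png");hsv=cv2.cvtColor(im,cv2.COLOR_BGR2HSV)
m=((hsv[...,0]<20)&(hsv[...,1]>120)&(hsv[...,2]>50)).astype(np.uint8);S=cv2.cvtColor(m*80,cv2.COLOR_GRAY2BGR)
# overlay model on both
St={10:(603.7,-100.2,19),19:(499.9,339.4,15.2),28:(492.1,-362.9,-20.4),38:(672.9,146.9,-10.8)}
out=[]
for n in("top","side"):
    im=cv2.resize(cv2.imread(f"pics/{n}0.png"),None,fx=3,fy=3)
    for x,y,a in St.values():
        a=np.radians(a);R=np.array([[np.cos(a),-np.sin(a)],[np.sin(a),np.cos(a)]])
        for L,z in(([[-41,-42],[89,-42],[89,42],[-41,42]],16),(36*np.c_[np.cos(th),np.sin(th)],16),):
            P=np.c_[np.array(L)@R.T+[x,y],np.full(len(L),z)]/1000
            cv2.polylines(im,[(3*pix(n,P)+1).round().astype(int)],True,(255,0,0),1)
    out.append(im)
cv2.imwrite("pics/ov_top.png",out[0][270:780,300:1100+340:][:, :1140][:, ::1][:510,:800]);cv2.imwrite("pics/ov_side.png",out[1][340:1180,600:1200][:600] if 0 else cv2.resize(out[1][340:1180,600:1200],(428,600)))
E
```

```text
d10 top 70 (432, 159) [445.7 152.5] 0.966
d10 top 85 (432, 159) [432.7 161.3] 0.141
d10 top 95 (432, 159) [432.7 161.8] 0.098
d10 side 70 (432, 159) [433.8 163.2] 0.139
d10 side 85 (432, 159) [433.6 162.3] 0.036
d10 side 95 (432, 159) [434.2 160.6] 0.105
d19 top 70 (453, -136) [ 463.5 -124.5] 0.978
d19 top 85 (453, -136) [ 453.6 -137.2] 0.201
d19 top 95 (453, -136) [ 454.4 -138.9] 0.122
d19 side 70 (453, -136) [ 456.8 -137.4] 0.131
d19 side 85 (453, -136) [ 456.6 -139.8] 0.053
d19 side 95 (453, -136) [ 456.3 -140.6] 0.049
d38 top 70 (385, -294) [ 386.3 -297.5] 0.142
d38 top 85 (385, -294) [ 385.8 -296.8] 0.084
d38 top 95 (385, -294) [ 385.3 -296.8] 0.047
d38 side 70 (385, -294) [ 385.8 -297.1] 0.053
d38 side 85 (385, -294) [ 385.4 -297.2] 0.036
d38 side 95 (385, -294) [ 374.1 -313.5] 0.564
d28 top 70 (501, 338) [499.7 329.7] 0.689
d28 top 85 (501, 338) [501.7 340.7] 0.125
d28 top 95 (501, 338) [501.5 342.4] 0.077
d28 side 70 (501, 338) [501.9 343.9] 0.161
d28 side 85 (501, 338) [502.2 340.8] 0.069
d28 side 95 (501, 338) [506.3 287.3] 0.816
```

View pics/ov_side.png

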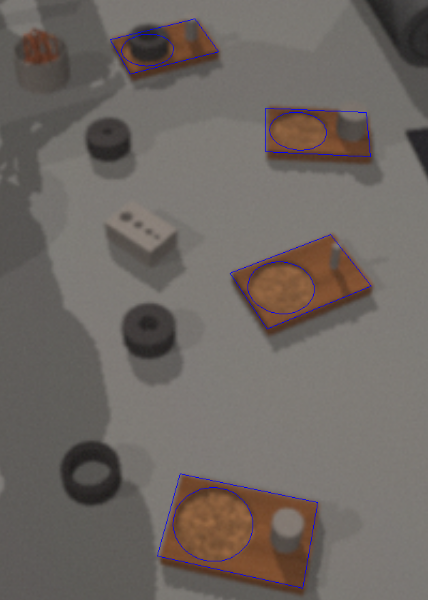

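The model outlines match the side view. Dies: 10 at (433.5,162), 19 at (455.5,-139.5), 38 at (385.5,-297), 28 at (502,341). Stand_38 is the top-left one and stand_28 the right one. I start with die_28, tool y turned to 105.2°.

```bash
python3 -m jog '[{"xyz":[33,-19,-10],"rot":[0,0,5.1],"claw":76},{"xyz":[33,-19,-10],"rot":[0,0,5.1],"claw":76},{"xyz":[33,-19,-10],"rot":[0,0,5.1],"claw":76},{"xyz":[33,-19,-10],"rot":[0,0,5.1],"claw":76},{"xyz":[33,-19,-10],"rot":[0,0,5.1],"claw":76},{"xyz":[33,-19,-10],"rot":[0,0,5.1],"claw":76},{"xyz":[33,-20,-10],"rot":[0,0,5.2],"claw":76},{"xyz":[31.5,-20,-10],"rot":[0,0,5.2],"claw":76},{"xyz":[0,0,0],"rot":[0,0,0],"claw":76}]' 60
cat > st.py <<'E'
from h import *
from scipy.spatial.transform import Rotation as Ro
s=robot.state();q=s["eef_rot"];M=Ro.from_quat(np.r_[q[1:],q[0]]).as_matrix()
print(s["time_s"],(s["ee_pos"]*1000).round(1),"yang",np.degrees(np.arctan2(M[1,1],M[0,1])).round(1),"tilt",M[:2,2].round(3),"w",round(s["width"]*85.4,1),"grip",round(s["grip_force"],1),"F",s["ft_force"].round(1),"q",s["q"].round(2))
E
python3 st.py
```

```text
time_s: 1.0
ee_pos: [0.5045, 0.3381, 0.1486]
eef_rot: [-0.001, -0.132, 0.991, -0.001]
ft_force: [-0.1, -0.1, -0.0]
width: 0.885
grip_force: 0.0
1.0 [504.5 338.1 148.6] yang 105.1 tilt [-0.002 -0.002] w 75.6 grip 0.0 F [-0.1 -0.1 -0. ] q [ 0.59  0.21  0.16  1.52 -0.    0.33]
```

```bash
python3 -m jog '[{"xyz":[0,0,-35],"rot":[0,0,0],"claw":76},{"xyz":[0,0,-35],"rot":[0,0,0],"claw":76},{"xyz":[0,0,-20],"rot":[0,0,0],"claw":76},{"xyz":[0,0,0],"rot":[0,0,0],"claw":76},{"xyz":[0,0,0],"rot":[0,0,0],"claw":76}]' >/dev/null; python3 st.py
python3 - <<'E'
from h import *
im=robot.read_camera("side");u,v=map(int,pix("side",[.502,.341,.04])[0]);print(u,v)
cv2.imwrite("pics/s1.png",cv2.resize(im[max(0,v-55):v+35,u-60:u+60],None,fx=5,fy=5,interpolation=cv2.INTER_CUBIC))
E
```

```text
1.5 [501.9 341.3  61.8] yang 105.2 tilt [-0. -0.] w 75.7 grip 0.0 F [-0.  -0.2 -0. ] q [0.6  0.22 0.   1.35 0.   0.33]
268 129
```

View pics/s1.png

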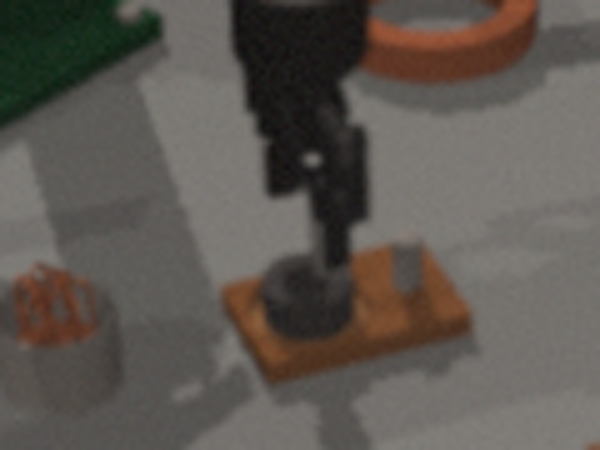

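The fingers straddle the die in stand_19, with the near finger's tip at about crop (337,267), px (275,127). I check the tip height from that.

Run:
```python
from h import *
u=np.array([.262,-.965]);v=np.array([.965,.262])
for z in (62,68,74,80):
    print(z,[((pix("side",np.r_[np.array([501.9,341.3])+u*o+v*s,z]/1000)[0]-[208,74])*5).round() for o in(38,50) for s in(-11,11)])
```

```text
62 [array([308., 285.]), array([345., 276.]), array([316., 296.]), array([352., 287.])]
68 [array([308., 276.]), array([344., 267.]), array([316., 288.]), array([352., 279.])]
74 [array([308., 267.]), array([344., 259.]), array([315., 279.]), array([352., 270.])]
80 [array([308., 259.]), array([344., 250.]), array([315., 270.]), array([352., 261.])]
```

```bash
python3 -m jog '[{"xyz":[0,0,-20],"rot":[0,0,0],"claw":76},{"xyz":[0,0,-15],"rot":[0,0,0],"claw":76},{"xyz":[0,0,-9.5],"rot":[0,0,0],"claw":76},{"xyz":[0,0,0],"rot":[0,0,0],"claw":76},{"xyz":[0,0,0],"rot":[0,0,0],"claw":64},{"xyz":[0,0,0],"rot":[0,0,0],"claw":58},{"xyz":[0,0,0],"rot":[0,0,0],"claw":50},{"xyz":[0,0,0],"rot":[0,0,0],"claw":50},{"xyz":[0,0,0],"rot":[0,0,0],"claw":50},{"xyz":[0,0,0],"rot":[0,0,0],"claw":50}]' 60 ; python3 st.py
```

```text
time_s: 2.55
ee_pos: [0.5027, 0.3417, 0.0185]
eef_rot: [0.001, -0.132, 0.991, 0.001]
ft_force: [-2.0, 0.6, 5.6]
width: 0.622
grip_force: 63.6
2.55 [502.7 341.7  18.5] yang 105.2 tilt [0.002 0.002] w 53.2 grip 63.6 F [-2.   0.6  5.6] q [ 0.6   0.24 -0.06  1.27  0.    0.33]
```

```bash
python3 -m jog '[{"xyz":[0,0,4],"rot":[0,0,0],"claw":50},{"xyz":[0,0,6],"rot":[0,0,0],"claw":50},{"xyz":[0,0,10],"rot":[0,0,0],"claw":50},{"xyz":[0,0,10],"rot":[0,0,0],"claw":50},{"xyz":[0,0,0],"rot":[0,0,0],"claw":50},{"xyz":[0,0,0],"rot":[0,0,0],"claw":50},{"xyz":[0,0,0],"rot":[0,0,0],"claw":50}]' 60 >/dev/null; python3 st.py
python3 - <<'E'
from h import *
im=robot.read_camera("side");u,v=map(int,pix("side",[.502,.341,.05])[0]);print(u,v)
cv2.imwrite("pics/s2.png",cv2.resize(im[max(0,v-55):v+35,u-60:u+60],None,fx=5,fy=5,interpolation=cv2.INTER_CUBIC))
E
```

```text
3.25 [501.9 340.9  46.4] yang 105.2 tilt [-0. -0.] w 53.2 grip 63.9 F [ 0.5 -0.1 -3.8] q [ 0.6   0.23 -0.02  1.32 -0.    0.33]
268 126
```

View pics/s2.png

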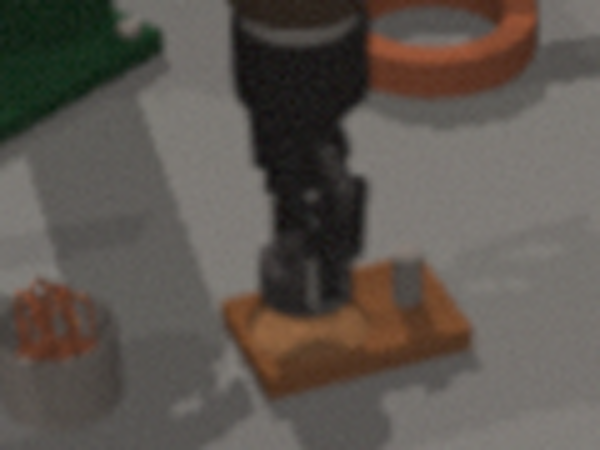

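Die_28 hangs cleanly in the jaws with the recess below empty (force -3.8 N matches its weight). Carrying it over to stand_28.

```bash
python3 -m jog '[{"xyz":[0,0,30],"rot":[0,0,0],"claw":50},{"xyz":[0,0,40],"rot":[0,0,0],"claw":50},{"xyz":[0,-20,30],"rot":[0,0,-2],"claw":50},{"xyz":[0,-40,0],"rot":[0,0,-2],"claw":50},{"xyz":[0,-40,0],"rot":[0,0,-2],"claw":50},{"xyz":[0,-40,0],"rot":[0,0,-2],"claw":50},{"xyz":[0,-40,0],"rot":[0,0,-2],"claw":50},{"xyz":[0,-40,0],"rot":[0,0,-2],"claw":50},{"xyz":[0,-40,0],"rot":[0,0,-2],"claw":50},{"xyz":[0,-40,0],"rot":[0,0,-2],"claw":50}]' >/dev/null
python3 -m jog '[{"xyz":[0,-45,0],"rot":[0,0,-2],"claw":50},{"xyz":[0,-45,0],"rot":[0,0,-2],"claw":50},{"xyz":[0,-45,0],"rot":[0,0,-2],"claw":50},{"xyz":[-2,-45,0],"rot":[0,0,-2],"claw":50},{"xyz":[-2,-45,0],"rot":[0,0,-2],"claw":50},{"xyz":[-2,-45,0],"rot":[0,0,-2],"claw":50},{"xyz":[-2,-45,0],"rot":[0,0,-2],"claw":50},{"xyz":[-2,-45,0],"rot":[0,0,-3],"claw":50},{"xyz":[0,-30,0],"rot":[0,0,-2],"claw":50},{"xyz":[0,-14,0],"rot":[0,0,-0.6],"claw":50}]'>/dev/null
python3 -m jog '[{"xyz":[0,0,0],"rot":[0,0,0],"claw":50},{"xyz":[0,0,0],"rot":[0,0,0],"claw":50},{"xyz":[0,0,0],"rot":[0,0,0],"claw":50},{"xyz":[0,0,0],"rot":[0,0,0],"claw":50}]'>/dev/null; python3 st.py
```

```text
5.7 [ 492.4 -361.8  147. ] yang 69.7 tilt [0. 0.] w 53.4 grip 64.9 F [ 0.7 -0.2 -4.3] q [-0.63  0.22  0.16  1.51  0.   -0.28]
```

```bash
python3 -m jog '[{"xyz":[0,-1,-40],"rot":[0,0,0],"claw":50},{"xyz":[0,0,-40],"rot":[0,0,0],"claw":50},{"xyz":[0,0,-25],"rot":[0,0,0],"claw":50},{"xyz":[0,0,-12],"rot":[0,0,0],"claw":50},{"xyz":[0,0,0],"rot":[0,0,0],"claw":50},{"xyz":[0,0,0],"rot":[0,0,0],"claw":50},{"xyz":[0,0,0],"rot":[0,0,0],"claw":50}]' >/dev/null; python3 st.py
python3 - <<'E'
from h import *
im=robot.read_camera("side");u,v=map(int,pix("side",[.5,-.363,.03])[0]);print(u,v)
cv2.imwrite("pics/s3.png",cv2.resize(im[v-60:v+55,u-70:u+80],None,fx=5,fy=5,interpolation=cv2.INTER_CUBIC))
E
```

```text
6.4 [ 493.2 -364.5   31.9] yang 69.6 tilt [ 0.002 -0.002] w 53.2 grip 64.9 F [ 0.  -0.  -3.2] q [-0.64  0.25 -0.03  1.29  0.   -0.28]
303 353
```

View pics/s3.png

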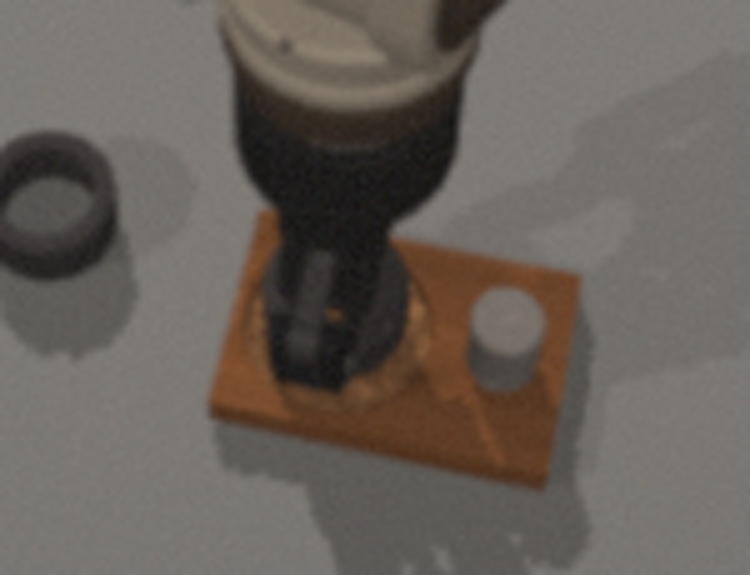

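Die_28 is over the recess, about 2 mm off centre (8 mm margin). Lowering gently until contact.

```bash
python3 -m jog '[{"xyz":[0.5,0,-3],"rot":[0,0,0],"claw":50},{"xyz":[0,0,-3],"rot":[0,0,0],"claw":50},{"xyz":[0,0,-2],"rot":[0,0,0],"claw":50},{"xyz":[0,0,-1],"rot":[0,0,0],"claw":50},{"xyz":[0,0,-0.5],"rot":[0,0,0],"claw":50},{"xyz":[0,0,0],"rot":[0,0,0],"claw":50},{"xyz":[0,0,0],"rot":[0,0,0],"claw":50},{"xyz":[0,0,0],"rot":[0,0,0],"claw":50}]' >/dev/null; python3 st.py
```

```text
7.25 [ 492.7 -364.    20.4] yang 69.6 tilt [ 0. -0.] w 53.4 grip 64.9 F [ 0.  -0.4 -4.4] q [-0.64  0.25 -0.04  1.27 -0.   -0.28]
```

```bash
python3 -m jog '[{"xyz":[0,0,-1],"rot":[0,0,0],"claw":50},{"xyz":[0,0,-0.5],"rot":[0,0,0],"claw":50},{"xyz":[0,0,-0.5],"rot":[0,0,0],"claw":50},{"xyz":[0,0,0],"rot":[0,0,0],"claw":50},{"xyz":[0,0,0],"rot":[0,0,0],"claw":50}]' >/dev/null; python3 st.py
```

```text
7.75 [ 492.6 -363.9   18.5] yang 69.6 tilt [ 0. -0.] w 53.3 grip 65.2 F [-1.5  1.4  0. ] q [-0.64  0.26 -0.04  1.27  0.   -0.28]
```

```bash
python3 -m jog '[{"xyz":[0,0,-0.5],"rot":[0,0,0],"claw":50},{"xyz":[0,0,0],"rot":[0,0,0],"claw":50},{"xyz":[0,0,0],"rot":[0,0,0],"claw":56},{"xyz":[0,0,0],"rot":[0,0,0],"claw":60},{"xyz":[0,0,0],"rot":[0,0,0],"claw":70},{"xyz":[0,0,0],"rot":[0,0,0],"claw":78},{"xyz":[0,0,0],"rot":[0,0,0],"claw":78},{"xyz":[0,0,0],"rot":[0,0,0],"claw":78}]' ; python3 st.py
```

```text
time_s: 8.55
ee_pos: [0.4926, -0.364, 0.0178]
eef_rot: [0.0, 0.177, 0.984, 0.0]
ft_force: [-0.1, -0.2, 0.1]
width: 0.91
grip_force: 0.0
8.55 [ 492.6 -364.    17.8] yang 69.6 tilt [0. 0.] w 77.7 grip 0.0 F [-0.1 -0.2  0.1] q [-0.64  0.26 -0.05  1.27  0.   -0.28]
```

```bash
python3 -m jog '[{"xyz":[0,0,20],"rot":[0,0,0],"claw":78},{"xyz":[0,0,45],"rot":[0,0,0],"claw":78},{"xyz":[-26.8,16.8,35],"rot":[0,0,2.4],"claw":78},{"xyz":[-26.8,16.8,0],"rot":[0,0,2.4],"claw":78},{"xyz":[-26.8,16.7,0],"rot":[0,0,2.4],"claw":76},{"xyz":[-26.7,16.7,0],"rot":[0,0,2.4],"claw":76},{"xyz":[0,0,0],"rot":[0,0,0],"claw":76},{"xyz":[0,0,-40],"rot":[0,0,0],"claw":76},{"xyz":[0,0,-33],"rot":[0,0,0],"claw":76},{"xyz":[0,0,0],"rot":[0,0,0],"claw":76}]' >/dev/null;python3 -m jog '[{"xyz":[0,0,0],"rot":[0,0,0],"claw":76},{"xyz":[0,0,0],"rot":[0,0,0],"claw":76}]' >/dev/null;  python3 st.py
python3 - <<'E'
from h import *
im=robot.read_camera("top");u,v=map(int,pix("top",[.492,-.363,.03])[0])
cv2.imwrite("pics/t4.png",cv2.resize(im[v-50:v+90,u-80:u+60],None,fx=4,fy=4,interpolation=cv2.INTER_CUBIC));cv2.imwrite("pics/t4raw.png",im);print(fit("top",im,492,-363,11,90))
E
```

```text
9.75 [ 386.5 -297.7   46.7] yang 79.2 tilt [ 0.002 -0.001] w 76.1 grip 0.0 F [ 0.8 -0.5  0.9] q [-0.66 -0.05 -0.32  1.3   0.   -0.47]
(array([ 491.8, -364.6]), np.float64(0.093))
```

View pics/t4.png

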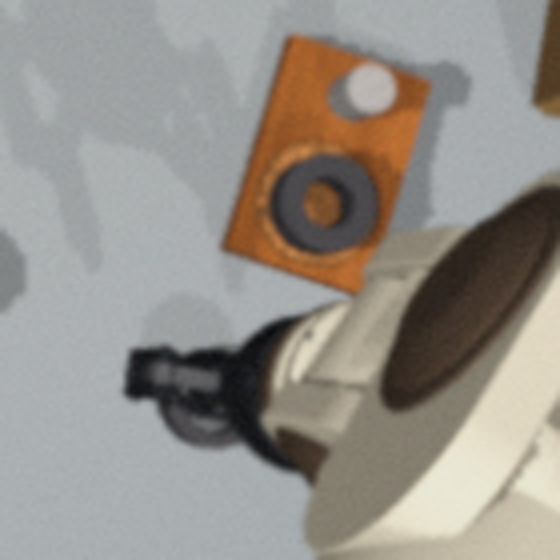

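Die_28 lies flat in stand_28's recess (crop 325,203). Gripper is over die_38; descending and gripping.

```bash
python3 -m jog '[{"xyz":[0,0,-20],"rot":[0,0,0],"claw":76},{"xyz":[0,0,-12],"rot":[0,0,0],"claw":76},{"xyz":[0,0,-6],"rot":[0,0,0],"claw":76},{"xyz":[0,0,0],"rot":[0,0,0],"claw":76},{"xyz":[0,0,0],"rot":[0,0,0],"claw":66},{"xyz":[0,0,0],"rot":[0,0,0],"claw":60},{"xyz":[0,0,0],"rot":[0,0,0],"claw":50},{"xyz":[0,0,0],"rot":[0,0,0],"claw":50},{"xyz":[0,0,0],"rot":[0,0,0],"claw":50},{"xyz":[0,0,0],"rot":[0,0,0],"claw":50}]' 60 >/dev/null; python3 st.py
```

```text
10.8 [ 386.1 -297.3    8.1] yang 79.2 tilt [ 0.001 -0.001] w 53.2 grip 64.0 F [-1.1  1.3  6.1] q [-0.66 -0.03 -0.38  1.22  0.   -0.47]
```

```bash
python3 -m jog '[{"xyz":[0,0,10],"rot":[0,0,0],"claw":50},{"xyz":[0,0,30],"rot":[0,0,0],"claw":50},{"xyz":[0,0,45],"rot":[0,0,0],"claw":50},{"xyz":[12,18,45],"rot":[0,0,0],"claw":50},{"xyz":[23.9,37,0],"rot":[0,0,0],"claw":50},{"xyz":[23.9,37,0],"rot":[0,0,0],"claw":50},{"xyz":[23.9,37,0],"rot":[0,0,0],"claw":50},{"xyz":[23.9,37,0],"rot":[0,0,0],"claw":50},{"xyz":[23.9,37,0],"rot":[0,0,0],"claw":50},{"xyz":[23.9,37,0],"rot":[0,0,0],"claw":50}]' >/dev/null
python3 st.py
python3 -m jog '[{"xyz":[23.9,37,0],"rot":[0,0,0],"claw":50},{"xyz":[23.9,37,0],"rot":[0,0,0],"claw":50},{"xyz":[23.9,37,0],"rot":[0,0,0],"claw":50},{"xyz":[23.9,37,0],"rot":[0,0,0],"claw":50},{"xyz":[23.9,37,0],"rot":[0,0,0],"claw":50},{"xyz":[12,19,0],"rot":[0,0,0],"claw":50},{"xyz":[0,0,0],"rot":[0,0,0],"claw":50},{"xyz":[0,0,0],"rot":[0,0,0],"claw":50},{"xyz":[0,0,0],"rot":[0,0,0],"claw":50},{"xyz":[0,0,0],"rot":[0,0,0],"claw":50}]' >/dev/null; python3 st.py
```

```text
11.8 [541.6 -55.2 137.4] yang 79.2 tilt [ 0. -0.] w 52.9 grip 64.0 F [ 1.3 -0.8 -2.6] q [-0.1   0.06 -0.04  1.48 -0.    0.09]
12.8 [672.2 146.1 137.3] yang 79.1 tilt [ 0. -0.] w 53.0 grip 64.1 F [ 0.3  0.2 -2.2] q [ 0.21  0.41  0.38  1.54 -0.    0.4 ]
```

Over stand_38. Lower, correcting 1 mm.

```bash
python3 -m jog '[{"xyz":[0.8,0.8,-40],"rot":[0,0,0],"claw":50},{"xyz":[0,0,-40],"rot":[0,0,0],"claw":50},{"xyz":[0,0,-20],"rot":[0,0,0],"claw":50},{"xyz":[0,0,-10],"rot":[0,0,0],"claw":50},{"xyz":[0,0,-3],"rot":[0,0,0],"claw":50},{"xyz":[0,0,-1],"rot":[0,0,0],"claw":50},{"xyz":[0,0,0],"rot":[0,0,0],"claw":50},{"xyz":[0,0,0],"rot":[0,0,0],"claw":50},{"xyz":[0,0,0],"rot":[0,0,0],"claw":50}]' >/dev/null; python3 st.py
```

```text
13.7 [673.7 148.   23.8] yang 79.2 tilt [0.001 0.   ] w 53.0 grip 64.1 F [-0.5  0.1 -2.7] q [0.22 0.43 0.19 1.33 0.   0.41]
```

```bash
python3 -m jog '[{"xyz":[0,0,-2],"rot":[0,0,0],"claw":50},{"xyz":[0,0,-1],"rot":[0,0,0],"claw":50},{"xyz":[0,0,-0.5],"rot":[0,0,0],"claw":50},{"xyz":[0,0,0],"rot":[0,0,0],"claw":50},{"xyz":[0,0,0],"rot":[0,0,0],"claw":50},{"xyz":[0,0,0],"rot":[0,0,0],"claw":50}]' >/dev/null; python3 st.py
```

```text
14.3 [673.2 147.8  19.3] yang 79.2 tilt [-0. -0.] w 53.2 grip 64.2 F [-1.3 -0.  -2.4] q [ 0.22  0.44  0.19  1.32 -0.    0.41]
```

```bash
python3 -m jog '[{"xyz":[0,0,-0.5],"rot":[0,0,0],"claw":50},{"xyz":[0,0,-0.5],"rot":[0,0,0],"claw":50},{"xyz":[0,0,0],"rot":[0,0,0],"claw":50},{"xyz":[0,0,0],"rot":[0,0,0],"claw":50}]' >/dev/null; python3 st.py
```

```text
14.7 [673.3 147.9  19.2] yang 79.2 tilt [0.001 0.   ] w 53.1 grip 64.9 F [-3.6 -1.   6.1] q [ 0.22  0.44  0.19  1.32 -0.    0.41]
```

```bash
python3 -m jog '[{"xyz":[0,0,0],"rot":[0,0,0],"claw":56},{"xyz":[0,0,0],"rot":[0,0,0],"claw":60},{"xyz":[0,0,0],"rot":[0,0,0],"claw":70},{"xyz":[0,0,0],"rot":[0,0,0],"claw":78},{"xyz":[0,0,0],"rot":[0,0,0],"claw":78},{"xyz":[0,0,0],"rot":[0,0,0],"claw":78},{"xyz":[0,0,10],"rot":[0,0,0],"claw":78},{"xyz":[0,0,30],"rot":[0,0,0],"claw":78},{"xyz":[0,0,45],"rot":[0,0,0],"claw":78},{"xyz":[0,0,35],"rot":[0,0,0],"claw":78}]' >/dev/null
python3 -m jog '[{"xyz":[-27.2,-35.9,0],"rot":[0,0,3.2],"claw":76},{"xyz":[-27.2,-35.9,0],"rot":[0,0,3.3],"claw":76},{"xyz":[-27.2,-35.9,0],"rot":[0,0,3.2],"claw":76},{"xyz":[-27.2,-35.9,0],"rot":[0,0,3.3],"claw":76},{"xyz":[-27.2,-35.9,0],"rot":[0,0,3.2],"claw":76},{"xyz":[-27.2,-35.9,0],"rot":[0,0,3.3],"claw":76},{"xyz":[-27.2,-35.9,0],"rot":[0,0,3.2],"claw":76},{"xyz":[-27.4,-36.1,0],"rot":[0,0,3.3],"claw":76},{"xyz":[0,0,0],"rot":[0,0,0],"claw":76},{"xyz":[0,0,-40],"rot":[0,0,0],"claw":76}]' >/dev/null
python3 -m jog '[{"xyz":[0,0,-40],"rot":[0,0,0],"claw":76},{"xyz":[0,0,0],"rot":[0,0,0],"claw":76},{"xyz":[0,0,0],"rot":[0,0,0],"claw":76},{"xyz":[0,0,0],"rot":[0,0,0],"claw":76}]' >/dev/null;python3 st.py
python3 - <<'E'
from h import *
im=robot.read_camera("top");u,v=map(int,pix("top",[.58,0,.03])[0])
cv2.imwrite("pics/t5.png",cv2.resize(im[90:290,190:400],None,fx=3,fy=3,interpolation=cv2.INTER_CUBIC));print(fit("top",im,673,147,11,90))
E
```

```text
17.1 [ 456.8 -139.7   60.8] yang 105.2 tilt [ 0.003 -0.001] w 76.4 grip 0.0 F [ 0.2 -0.3  0.7] q [-0.3  -0.09 -0.33  1.33  0.   -0.56]
(array([673.6, 147.8]), np.float64(0.06))
```

View pics/t5.png

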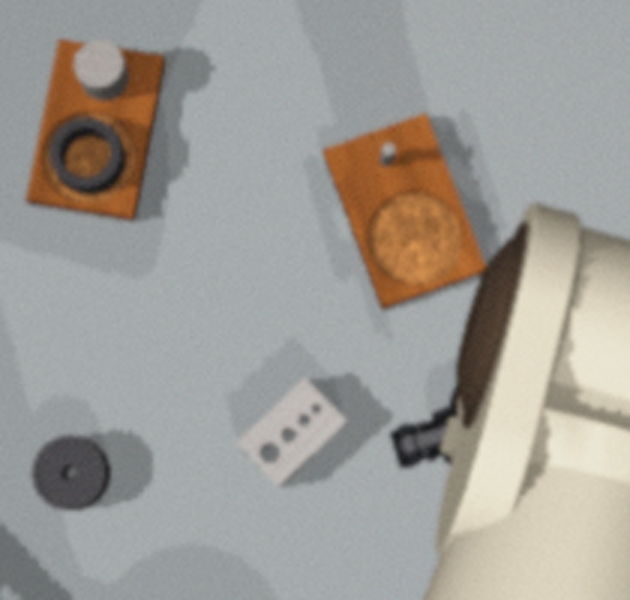

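Die_38 is flat in stand_38 (crop 87,153); the gripper finger clears the punch block. Gripping die_19.

```bash
python3 -m jog '[{"xyz":[0,0,-25],"rot":[0,0,0],"claw":76},{"xyz":[0,0,-17],"rot":[0,0,0],"claw":76},{"xyz":[0,0,-10],"rot":[0,0,0],"claw":76},{"xyz":[0,0,0],"rot":[0,0,0],"claw":76},{"xyz":[0,0,0],"rot":[0,0,0],"claw":66},{"xyz":[0,0,0],"rot":[0,0,0],"claw":60},{"xyz":[0,0,0],"rot":[0,0,0],"claw":50},{"xyz":[0,0,0],"rot":[0,0,0],"claw":50},{"xyz":[0,0,0],"rot":[0,0,0],"claw":50},{"xyz":[0,0,0],"rot":[0,0,0],"claw":50}]' 60 >/dev/null; python3 st.py
```

```text
18.15 [ 456.3 -139.7    8.1] yang 105.2 tilt [ 0.002 -0.   ] w 53.9 grip 62.3 F [-2.7  0.9  8.9] q [-0.3  -0.06 -0.4   1.22  0.   -0.56]
```

```bash
python3 -m jog '[{"xyz":[0,0,10],"rot":[0,0,0],"claw":50},{"xyz":[0,0,30],"rot":[0,0,0],"claw":50},{"xyz":[0,0,45],"rot":[0,0,0],"claw":50},{"xyz":[1.6,19,45],"rot":[0,0,0],"claw":50},{"xyz":[3.6,40,0],"rot":[0,0,0],"claw":50},{"xyz":[3.6,40,0],"rot":[0,0,0],"claw":50},{"xyz":[3.6,40,0],"rot":[0,0,0],"claw":50},{"xyz":[3.6,40,0],"rot":[0,0,0],"claw":50},{"xyz":[3.6,40,0],"rot":[0,0,0],"claw":50},{"xyz":[3.6,40,0],"rot":[0,0,0],"claw":50}]' >/dev/null
python3 -m jog '[{"xyz":[3.6,40,0],"rot":[0,0,0],"claw":50},{"xyz":[3.6,40,0],"rot":[0,0,0],"claw":50},{"xyz":[3.6,40,0],"rot":[0,0,0],"claw":50},{"xyz":[3.6,40,0],"rot":[0,0,0],"claw":50},{"xyz":[3.6,40,0],"rot":[0,0,0],"claw":50},{"xyz":[2.4,20,0],"rot":[0,0,0],"claw":50},{"xyz":[0,0,0],"rot":[0,0,0],"claw":50},{"xyz":[0,0,0],"rot":[0,0,0],"claw":50},{"xyz":[0,0,0],"rot":[0,0,0],"claw":50},{"xyz":[0,0,0],"rot":[0,0,0],"claw":50}]' >/dev/null; python3 st.py
```

```text
20.15 [499.1 338.5 136.6] yang 105.1 tilt [ 0. -0.] w 53.2 grip 64.8 F [ 0.3  0.2 -4.9] q [ 0.6   0.2   0.12  1.49 -0.    0.33]
```

```bash
python3 -m jog '[{"xyz":[0.4,0.5,-40],"rot":[0,0,0],"claw":50},{"xyz":[0,0,-40],"rot":[0,0,0],"claw":50},{"xyz":[0,0,-20],"rot":[0,0,0],"claw":50},{"xyz":[0,0,-9],"rot":[0,0,0],"claw":50},{"xyz":[0,0,-3],"rot":[0,0,0],"claw":50},{"xyz":[0,0,-1],"rot":[0,0,0],"claw":50},{"xyz":[0,0,0],"rot":[0,0,0],"claw":50},{"xyz":[0,0,0],"rot":[0,0,0],"claw":50},{"xyz":[0,0,0],"rot":[0,0,0],"claw":50}]' >/dev/null; python3 st.py
python3 -m jog '[{"xyz":[0,0,-1.5],"rot":[0,0,0],"claw":50},{"xyz":[0,0,-1],"rot":[0,0,0],"claw":50},{"xyz":[0,0,0],"rot":[0,0,0],"claw":50},{"xyz":[0,0,0],"rot":[0,0,0],"claw":50},{"xyz":[0,0,0],"rot":[0,0,0],"claw":50}]' >/dev/null; python3 st.py
```

```text
21.05 [499.8 340.2  24.2] yang 105.2 tilt [0.001 0.001] w 53.7 grip 64.8 F [ 0.5 -0.6 -3.7] q [ 0.6   0.23 -0.06  1.28  0.    0.33]
21.55 [499.5 339.9  20.8] yang 105.2 tilt [ 0. -0.] w 53.5 grip 64.8 F [ 0.6 -0.3 -3.7] q [ 0.6   0.23 -0.06  1.27 -0.    0.33]
```

```bash
python3 -m jog '[{"xyz":[0,0,-1],"rot":[0,0,0],"claw":50},{"xyz":[0,0,-0.5],"rot":[0,0,0],"claw":50},{"xyz":[0,0,-0.5],"rot":[0,0,0],"claw":50},{"xyz":[0,0,-0.5],"rot":[0,0,0],"claw":50},{"xyz":[0,0,0],"rot":[0,0,0],"claw":50},{"xyz":[0,0,0],"rot":[0,0,0],"claw":50}]' >/dev/null; python3 st.py
```

```text
22.15 [499.4 340.   19.2] yang 105.2 tilt [0. 0.] w 53.7 grip 65.8 F [-3.8 -1.7  5.3] q [ 0.6   0.24 -0.07  1.27 -0.    0.33]
```

```bash
python3 -m jog '[{"xyz":[0,0,0],"rot":[0,0,0],"claw":56},{"xyz":[0,0,0],"rot":[0,0,0],"claw":60},{"xyz":[0,0,0],"rot":[0,0,0],"claw":70},{"xyz":[0,0,0],"rot":[0,0,0],"claw":78},{"xyz":[0,0,0],"rot":[0,0,0],"claw":78},{"xyz":[0,0,0],"rot":[0,0,0],"claw":78},{"xyz":[0,0,10],"rot":[0,0,0],"claw":78},{"xyz":[0,0,30],"rot":[0,0,0],"claw":78},{"xyz":[0,0,45],"rot":[0,0,0],"claw":78},{"xyz":[0,0,35],"rot":[0,0,0],"claw":78}]' >/dev/null
python3 -m jog '[{"xyz":[-13.2,-35.6,0],"rot":[0,0,0.8],"claw":76},{"xyz":[-13.2,-35.6,0],"rot":[0,0,0.8],"claw":76},{"xyz":[-13.2,-35.6,0],"rot":[0,0,0.8],"claw":76},{"xyz":[-13.2,-35.6,0],"rot":[0,0,0.8],"claw":76},{"xyz":[-13.1,-35.6,0],"rot":[0,0,0.6],"claw":76},{"xyz":[0,0,0],"rot":[0,0,0],"claw":76},{"xyz":[0,0,-40],"rot":[0,0,0],"claw":76},{"xyz":[0,0,-40],"rot":[0,0,0],"claw":76},{"xyz":[0,0,0],"rot":[0,0,0],"claw":76},{"xyz":[0,0,0],"rot":[0,0,0],"claw":76}]' >/dev/null;python3 st.py
python3 - <<'E'
from h import *
im=robot.read_camera("top")
cv2.imwrite("pics/t6.png",cv2.resize(im[150:320,90:320],None,fx=3,fy=3,interpolation=cv2.INTER_CUBIC));print(fit("top",im,500,340,11,90))
E
```

```text
24.15 [433.5 162.2  59.3] yang 109.0 tilt [-0. -0.] w 75.7 grip 0.0 F [0.2 0.5 0.1] q [ 0.36 -0.12 -0.36  1.33  0.    0.03]
(array([500., 340.]), np.float64(1.0))
```

View pics/t6.png

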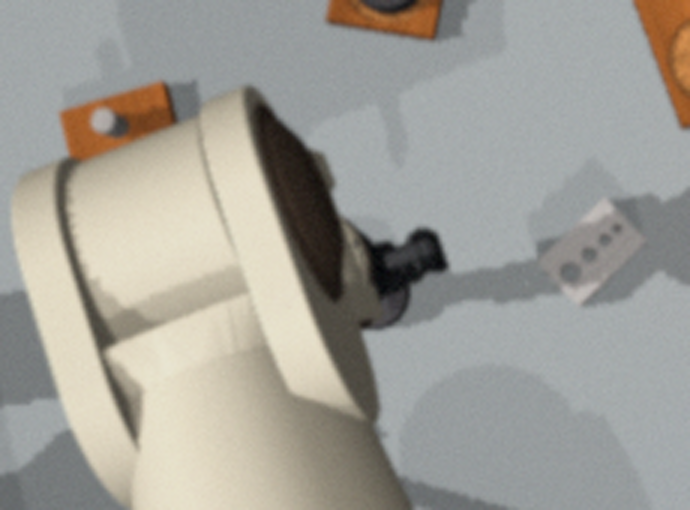

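The arm hides stand_19 for now; the punch block is untouched. Gripping die_10.

```bash
python3 -m jog '[{"xyz":[0,0,-25],"rot":[0,0,0],"claw":76},{"xyz":[0,0,-17],"rot":[0,0,0],"claw":76},{"xyz":[0,0,-10],"rot":[0,0,0],"claw":76},{"xyz":[0,0,0],"rot":[0,0,0],"claw":76},{"xyz":[0,0,0],"rot":[0,0,0],"claw":66},{"xyz":[0,0,0],"rot":[0,0,0],"claw":60},{"xyz":[0,0,0],"rot":[0,0,0],"claw":50},{"xyz":[0,0,0],"rot":[0,0,0],"claw":50},{"xyz":[0,0,0],"rot":[0,0,0],"claw":50},{"xyz":[0,0,0],"rot":[0,0,0],"claw":50}]' 60 >/dev/null; python3 st.py
```

```text
25.2 [434.4 162.4   8.3] yang 109.0 tilt [0.002 0.001] w 53.6 grip 62.1 F [-2.5  0.  10.3] q [ 0.36 -0.09 -0.43  1.22  0.    0.03]
```

```bash
python3 -m jog '[{"xyz":[0,0,10],"rot":[0,0,0],"claw":50},{"xyz":[0,0,30],"rot":[0,0,0],"claw":50},{"xyz":[0,0,45],"rot":[0,0,0],"claw":50},{"xyz":[10,-16,45],"rot":[0,0,0],"claw":50},{"xyz":[21.2,-32.8,0],"rot":[0,0,0],"claw":50},{"xyz":[21.2,-32.8,0],"rot":[0,0,0],"claw":50},{"xyz":[21.2,-32.8,0],"rot":[0,0,0],"claw":50},{"xyz":[21.2,-32.8,0],"rot":[0,0,0],"claw":50},{"xyz":[21.2,-32.8,0],"rot":[0,0,0],"claw":50},{"xyz":[21.2,-32.8,0],"rot":[0,0,0],"claw":50}]' >/dev/null
python3 -m jog '[{"xyz":[21.2,-32.8,0],"rot":[0,0,0],"claw":50},{"xyz":[11.5,-16.8,0],"rot":[0,0,0],"claw":50},{"xyz":[0,0,0],"rot":[0,0,0],"claw":50},{"xyz":[0,0,0],"rot":[0,0,0],"claw":50},{"xyz":[0,0,0],"rot":[0,0,0],"claw":50},{"xyz":[0,0,0],"rot":[0,0,0],"claw":50}]' >/dev/null; python3 st.py
```

```text
26.8 [603.1 -99.6 136.6] yang 109.0 tilt [0. 0.] w 53.3 grip 64.7 F [ 1.1  0.2 -3.9] q [-0.16  0.22  0.14  1.49  0.   -0.5 ]
```

```bash
python3 -m jog '[{"xyz":[0,0,-40],"rot":[0,0,0],"claw":50},{"xyz":[0,0,-40],"rot":[0,0,0],"claw":50},{"xyz":[0,0,-20],"rot":[0,0,0],"claw":50},{"xyz":[0,0,-9],"rot":[0,0,0],"claw":50},{"xyz":[0,0,-3],"rot":[0,0,0],"claw":50},{"xyz":[0,0,-1],"rot":[0,0,0],"claw":50},{"xyz":[0,0,0],"rot":[0,0,0],"claw":50},{"xyz":[0,0,0],"rot":[0,0,0],"claw":50},{"xyz":[0,0,-1.5],"rot":[0,0,0],"claw":50},{"xyz":[0,0,-1],"rot":[0,0,0],"claw":50}]' >/dev/null
python3 -m jog '[{"xyz":[0,0,0],"rot":[0,0,0],"claw":50},{"xyz":[0,0,0],"rot":[0,0,0],"claw":50},{"xyz":[0,0,0],"rot":[0,0,0],"claw":50}]' >/dev/null; python3 st.py
```

```text
28.1 [ 603.4 -100.5   20.8] yang 109.0 tilt [-0. -0.] w 53.2 grip 64.8 F [ 1.3  1.  -2.8] q [-0.16  0.25 -0.04  1.28 -0.   -0.5 ]
```

```bash
python3 -m jog '[{"xyz":[0,0,-1],"rot":[0,0,0],"claw":50},{"xyz":[0,0,-0.5],"rot":[0,0,0],"claw":50},{"xyz":[0,0,-0.5],"rot":[0,0,0],"claw":50},{"xyz":[0,0,-0.5],"rot":[0,0,0],"claw":50},{"xyz":[0,0,0],"rot":[0,0,0],"claw":50},{"xyz":[0,0,0],"rot":[0,0,0],"claw":50}]' >/dev/null; python3 st.py
```

```text
28.7 [ 603.4 -100.5   19.3] yang 109.0 tilt [ 0.001 -0.   ] w 53.0 grip 65.8 F [-4.9  0.6  6.4] q [-0.16  0.25 -0.05  1.27 -0.   -0.5 ]
```

```bash
python3 -m jog '[{"xyz":[0,0,0],"rot":[0,0,0],"claw":56},{"xyz":[0,0,0],"rot":[0,0,0],"claw":60},{"xyz":[0,0,0],"rot":[0,0,0],"claw":70},{"xyz":[0,0,0],"rot":[0,0,0],"claw":78},{"xyz":[0,0,0],"rot":[0,0,0],"claw":78},{"xyz":[0,0,0],"rot":[0,0,0],"claw":78},{"xyz":[0,0,10],"rot":[0,0,0],"claw":78},{"xyz":[0,0,30],"rot":[0,0,0],"claw":78},{"xyz":[0,0,45],"rot":[0,0,0],"claw":78},{"xyz":[0,0,45],"rot":[0,0,0],"claw":78}]' >/dev/null
python3 -m jog '[{"xyz":[-25,-10,10],"rot":[0,0,0],"claw":78},{"xyz":[-30,-10,10],"rot":[0,0,0],"claw":78},{"xyz":[-30,-10,10],"rot":[0,0,0],"claw":78},{"xyz":[-30,-10,10],"rot":[0,0,0],"claw":78},{"xyz":[-30,-10,10],"rot":[0,0,0],"claw":78},{"xyz":[-30,-10,10],"rot":[0,0,0],"claw":78},{"xyz":[-30,-10,0],"rot":[0,0,0],"claw":78},{"xyz":[-10,0,0],"rot":[0,0,0],"claw":78},{"xyz":[0,0,0],"rot":[0,0,0],"claw":78},{"xyz":[0,0,0],"rot":[0,0,0],"claw":78}]' >/dev/null; python3 st.py
python3 - <<'E'
from h import *
im=robot.read_camera("top");cv2.imwrite("pics/t7.png",cv2.resize(im[90:310,100:500],None,fx=2,fy=2,interpolation=cv2.INTER_CUBIC))
s=robot.read_camera("side");cv2.imwrite("pics/s7.png",s)
for x,y in((603.7,-100.2),(499.9,339.4),(492,-363),(673,147)):print(x,y,fit("top",im,x,y,11,90),fit("side",s,x,y,11,85))
E
```

```text
30.7 [ 389.1 -170.4  208.6] yang 109.0 tilt [ 0.001 -0.   ] w 77.8 grip 0.0 F [0.4 0.1 0.5] q [-0.41 -0.22 -0.16  1.63  0.   -0.74]
603.7 -100.2 (array([ 601. , -101.5]), np.float64(0.139)) (array([ 603.3, -101.8]), np.float64(0.048))
499.9 339.4 (array([498.9, 339.7]), np.float64(0.078)) (array([497.9, 300.1]), np.float64(0.557))
492 -363 (array([ 490.4, -310.6]), np.float64(0.407)) (array([ 492.5, -363.6]), np.float64(0.04))
673 147 (array([673.6, 147.8]), np.float64(0.07)) (array([673.9, 147.9]), np.float64(0.038))
```

View pics/t7.png

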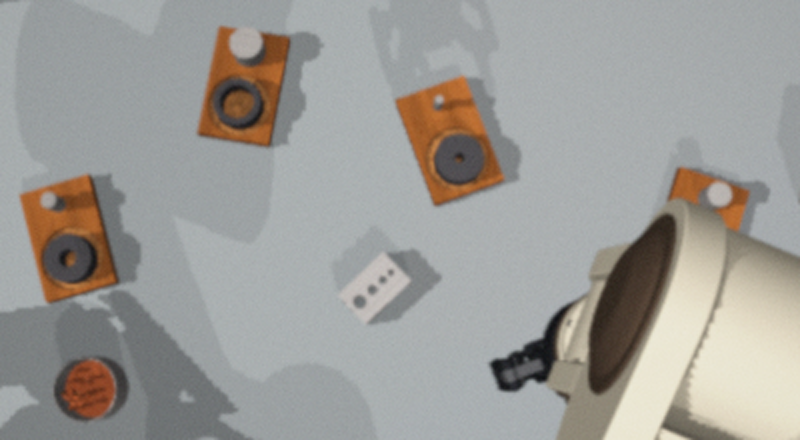

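View pics/s7.png

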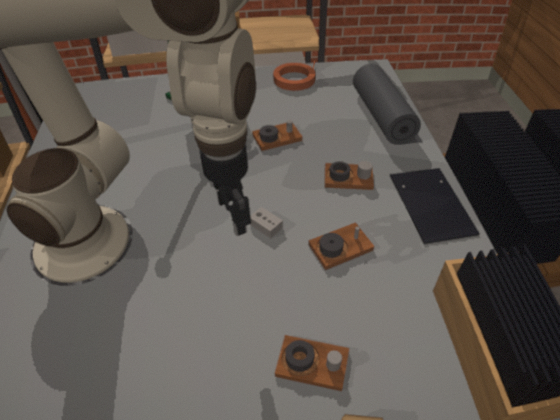

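All four dies lie flat in their own recesses. In the top crop die_38 is at (238,102), die_10 at (459,157) and die_19 at (69,258); in the side view die_28 is at (300,354). The tin and the punch block have not moved, so I hand in.

```bash
python3 -c "
from workcell import robot
print(robot.finish_job())"
```

```text
the job is handed in; nothing more can be done
None
```

All four dies were lowered to contact before release and lie flat in their matching stands, the tin and punch block were not moved, and the job was handed in at about 31 s.

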